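# Lock up the counted doses and vials in the narcotics safe

## Robot

A 7-joint arm with a two-finger parallel gripper is mounted at the origin on the work surface. World frame = base frame: x ahead of the robot, y to its left, z up, the work surface at z = 0. Lengths are in m, angles in rad, forces in N, time in s.
With the tool pointing down it reaches from about 0.425 to 1.025 m from the base axis. Payload 3.6 kg.
Tool frame: the origin (TCP) lies midway between the tips of the shut fingers; the grasp point (between the pads) lies 19 mm behind it (manip.grip_depth is the distance from the TCP to the grasp point, in m); z points along the fingers, y is the line along which they close (so a half turn about z gives the same grasp; the last joint's range is limited). The gripper opens to 85 mm and grips with 20 to 120 N. Pads are 22 mm wide; open, the fingers measure 114 mm over their backs; the gripper's body (76 mm by 85 mm) begins 54 mm behind the grasp point. The pads swing forward as they close: fully open they stand 13 mm farther back than shut.
Start: joints at [-1.331, 0.591, 0.048, 1.609, -0.033, 0.943, -0.034], TCP at [0.238, 0.685, 0.231] pointing down, gripper open.
Joint ranges: [-2.69, 2.69], [-0.47, 2.24], [-1.27, 1.36], [0.19, 2.51], [-1.53, 4.68], [0.08, 2.07], [-3.09, 3.09]. Speed limits (rad/s): [2.57, 2.57, 3.14, 3.14, 3.14, 3.14, 3.14].

## Interface

Orientations are given as a unit quaternion [x, y, z, w].
In Python, from station import manip gives the robot as it stands. Calls block until the motion is done:
- manip.move_ptp(position, orientation): joint-space move of the TCP to a pose.
- manip.move_straight(position, speed=0.15, attitude=None, threshold=None): straight line of the TCP; attitude=None keeps the orientation; speed is the mean speed in m/s. With threshold (N) it stops when the force on the tool has changed by that much, and returns True; else False.
- manip.goto_joints(angles): joint-space move.
- manip.ungrasp() and manip.grab(): open the fingers fully, or close them until they stop; the grip force is fixed at half the most.
- manip.sleep(seconds).
- manip.inverse_kinematics(position, orientation): joint angles nearest the present ones, or None.
- manip.observe(): the state.
- manip.get_image(name): name is "scene" or "top"; returns a dict with "image" (480x640x3 uint8, red, green, blue), "fx", "fy", "cx", "cy" (pixels), "extrinsics" (4x4, takes a point from camera to world coordinates). Camera axes: x right, y up, looking along -z (the intrinsics and any distortion apply to the point x, -y, -z); pixel columns grow to the right and rows downward; lengths in m; the calibration is good to about 2 mm. A picture is of the moment at which its call begins. There is no depth.
A pose or a line that the arm cannot do raises manip.MotionError and nothing moves.
- manip.sign_off(): hands the job in; it is judged then, once.
The state is a dict: "time": time; "joints": joint angles; "joint_vel": joint speeds; "joint_torque": joint torques, N m; "tool_pos": TCP position; "eef_rot": TCP orientation; "wrist_force": force on the tool from outside, world axes, zero at the start; "ft_torque": the same for the moment, N m; "gripper_width": finger opening in m; "gripper_force": force on a finger pad.
Only numpy, scipy, OpenCV 4.12 (cv2) and the standard library are available. Lean on these libraries where they do the work, as an engineer would, in place of code of your own. Each camera call takes 0.05 s, during which the arm holds its last target. There are 200 camera calls.

## Task

Put the narcotics away: pour all the yellow boluses from the white cup into the enamel dish on the safe's pull-out tray and stand every brown vial upright in the empty bay of the tray beside the dish. Stand the empty cup upright in the middle of the cork mat. Only then push the tray fully home, and after that swing the steel door shut until it seats in its catch; do not swing the door towards the tray while the tray is still out, and leave the blue pill crusher where it stands.

Things in the scene. Friction and masses are not known exactly. Their poses are not given: they have to be found in the camera images.
- safe: grey steel safe box fixed to the counter, 220 deep x 320 wide x 140 mm high, open at the front; origin: centre of its underside. Its x axis points from the open front (110 mm in front of the origin, at its -x) to its back, y to its left seen by the robot, z up. Its top is clear
- tray (a joint): how far the safe's pull-out tray stands out of the safe, m: 0 = fully home (end stop, front panel 6 mm inside the safe's front edges), 0.180 = fully out, its back then 24 mm in front of the safe (towards the safe's -x). It slides stiffly (2.5 N) and stays where it is left; no spring, no catch
- tray_front (a point): middle of the top edge of the tray's front panel, on its outer face (the face towards the robot). The aluminium panel is 6 mm thick, 270 mm wide and reaches from 14 mm to 99 mm above the counter; push it towards the safe to send the tray home. The tray is 150 mm deep overall (panel's outer face to the back), its other walls are 32 mm high. Axes like the safe's
- dish (a point): centre of the inner floor of the rectangular white enamel counting dish that is fixed in the left half of the tray and fills it: inside 132 mm (x) by 100 mm (y), walls 3 mm thick, rim 27 mm above this point; on the robot's side the tray's front panel rises 78 mm above this point. Axes like the safe's; moves with the tray
- bay (a point): centre of the steel floor of the vial bay, the right half of the tray: clear floor 138 mm (x) by 150 mm (y), bounded by walls 28 mm above this floor on three sides and by the front panel (81 mm above this floor) on the robot's side. Axes like the safe's; moves with the tray
- door (a joint): angle of the safe's hinged steel door, rad: 0 = shut, seated; grows as it opens towards the robot, to 2.2. Upright hinge on the safe's left (+y) front edge, friction 0.12 N m, stays where left. In the last 0.05 rad the free edge meets a sprung roller catch: 4 to 7 N of push at 0.2 m from the hinge; past about 0.02 rad it snaps to 0 and holds; short of that it stays ajar
- door_hinge (a point): on the hinge line of the door, at the door's top edge (136 mm above the counter). The door is a plain flat panel 318 mm wide from the hinge, 132 mm high, 14 mm thick, with no handle; its inner face lies in the plane of the hinge line. Axes turn with the door: its -y runs from the hinge to the free edge, its -x is the outward normal of the outer face
- door_push (a point): point on the outer face of the door, 200 mm from the hinge line, 27 mm below the top edge. Axes like door_hinge
- cup: loose white plastic counting cup, round, open at the top, 60 mm high, outer diameter 62 mm at the foot, 66 mm at the rim; wall 3 mm, bottom 5 mm; 80 g; holds the boluses at the start; origin: centre of its underside, z up through the mouth
- mat: round cork mat fixed on the counter, 84 mm across, 3 mm thick; the cup's place; origin: centre of its underside
- key: loose brass key, 57 mm long, 5 mm thick, lying flat; not needed; origin under its middle
- crusher: loose blue pill crusher, 60 mm across, 90 mm high, standing left of the safe; to be left alone; origin: centre of its underside
- vial1: loose brown glass vial with white cap, 40 mm across (cap 32 mm), 48 mm high of which the cap is the top 10, about 90 g; stands upright; origin: centre of its underside, z up through the cap. May be absent
- vial2: loose brown glass vial with white cap, 40 mm across (cap 32 mm), 48 mm high of which the cap is the top 10, about 90 g; stands upright; origin: centre of its underside, z up through the cap. May be absent
- vial3: loose brown glass vial with white cap, 40 mm across (cap 32 mm), 48 mm high of which the cap is the top 10, about 90 g; stands upright; origin: centre of its underside, z up through the cap. May be absent
- pill1: loose yellow ball-shaped bolus (large veterinary dose), 18 mm across, 10 g, starts in the cup; origin: its centre. May be absent
- pill2: loose yellow ball-shaped bolus (large veterinary dose), 18 mm across, 10 g, starts in the cup; origin: its centre. May be absent
- pill3: loose yellow ball-shaped bolus (large veterinary dose), 18 mm across, 10 g, starts in the cup; origin: its centre. May be absent
- pill4: loose yellow ball-shaped bolus (large veterinary dose), 18 mm across, 10 g, starts in the cup; origin: its centre. May be absent
- pill5: loose yellow ball-shaped bolus (large veterinary dose), 18 mm across, 10 g, starts in the cup; origin: its centre. May be absent
- pill6: loose yellow ball-shaped bolus (large veterinary dose), 18 mm across, 10 g, starts in the cup; origin: its centre. May be absent
- pill7: loose yellow ball-shaped bolus (large veterinary dose), 18 mm across, 10 g, starts in the cup; origin: its centre. May be absent

How it is judged:
On the way, in this order (a step that is already met when the one before it is completed fails the run):
1. all boluses lie in the dish, all vials stand in the bay and the cup stands upright on the mat, the tray still out (x of pill1 in the frame of dish between -0.066 and 0.066 m and y of pill1 in the frame of dish between -0.05 and 0.05 m and z of pill1 in the frame of dish between 0 and 0.03 m and x of pill2 in the frame of dish between -0.066 and 0.066 m and y of pill2 in the frame of dish between -0.05 and 0.05 m and z of pill2 in the frame of dish between 0 and 0.03 m and x of pill3 in the frame of dish between -0.066 and 0.066 m and y of pill3 in the frame of dish between -0.05 and 0.05 m and z of pill3 in the frame of dish between 0 and 0.03 m and x of pill4 in the frame of dish between -0.066 and 0.066 m and y of pill4 in the frame of dish between -0.05 and 0.05 m and z of pill4 in the frame of dish between 0 and 0.03 m and x of pill5 in the frame of dish between -0.066 and 0.066 m and y of pill5 in the frame of dish between -0.05 and 0.05 m and z of pill5 in the frame of dish between 0 and 0.03 m and x of pill6 in the frame of dish between -0.066 and 0.066 m and y of pill6 in the frame of dish between -0.05 and 0.05 m and z of pill6 in the frame of dish between 0 and 0.03 m and x of pill7 in the frame of dish between -0.066 and 0.066 m and y of pill7 in the frame of dish between -0.05 and 0.05 m and z of pill7 in the frame of dish between 0 and 0.03 m and x of vial1 in the frame of bay between -0.058 and 0.058 m and y of vial1 in the frame of bay between -0.062 and 0.062 m and z of vial1 in the frame of bay between -0.008 and 0.008 m and angle between each of vial1, vial2, vial3's own z axis and vertical below 0.15 rad and x of vial2 in the frame of bay between -0.058 and 0.058 m and y of vial2 in the frame of bay between -0.062 and 0.062 m and z of vial2 in the frame of bay between -0.008 and 0.008 m and x of vial3 in the frame of bay between -0.058 and 0.058 m and y of vial3 in the frame of bay between -0.062 and 0.062 m and z of vial3 in the frame of bay between -0.008 and 0.008 m and horizontal distance between cup and mat below 0.02 m and angle between cup's own z axis and vertical below 0.1 rad and height (world z) of cup below 0.008 m and linear speed of cup below 0.02 m/s and value of joint tray above 0.08 m), for 0.2 s.
2. the tray is pushed fully home with the door still open (value of joint tray below 0.006 m and value of joint door above 0.5 rad), for 0.2 s.
3. the door is shut and seated on its catch (value of joint door below 0.015 rad), for 0.2 s.
At the end, for the whole second after the job is handed in: Boluses in the dish (within 66 mm in x, 50 in y, 30 in z of its floor centre); vials upright within 0.15 rad on the bay floor (58 mm in x, 62 in y of its centre); cup upright, still, within 20 mm of the mat's centre; tray home within 6 mm; door within 0.015 rad of shut; crusher moved under 30 mm (x of pill1 in the frame of dish between -0.066 and 0.066 m and y of pill1 in the frame of dish between -0.05 and 0.05 m and z of pill1 in the frame of dish between 0 and 0.03 m and x of pill2 in the frame of dish between -0.066 and 0.066 m and y of pill2 in the frame of dish between -0.05 and 0.05 m and z of pill2 in the frame of dish between 0 and 0.03 m and x of pill3 in the frame of dish between -0.066 and 0.066 m and y of pill3 in the frame of dish between -0.05 and 0.05 m and z of pill3 in the frame of dish between 0 and 0.03 m and x of pill4 in the frame of dish between -0.066 and 0.066 m and y of pill4 in the frame of dish between -0.05 and 0.05 m and z of pill4 in the frame of dish between 0 and 0.03 m and x of pill5 in the frame of dish between -0.066 and 0.066 m and y of pill5 in the frame of dish between -0.05 and 0.05 m and z of pill5 in the frame of dish between 0 and 0.03 m and x of pill6 in the frame of dish between -0.066 and 0.066 m and y of pill6 in the frame of dish between -0.05 and 0.05 m and z of pill6 in the frame of dish between 0 and 0.03 m and x of pill7 in the frame of dish between -0.066 and 0.066 m and y of pill7 in the frame of dish between -0.05 and 0.05 m and z of pill7 in the frame of dish between 0 and 0.03 m and x of vial1 in the frame of bay between -0.058 and 0.058 m and y of vial1 in the frame of bay between -0.062 and 0.062 m and z of vial1 in the frame of bay between -0.008 and 0.008 m and angle between each of vial1, vial2, vial3's own z axis and vertical below 0.15 rad and x of vial2 in the frame of bay between -0.058 and 0.058 m and y of vial2 in the frame of bay between -0.062 and 0.062 m and z of vial2 in the frame of bay between -0.008 and 0.008 m and x of vial3 in the frame of bay between -0.058 and 0.058 m and y of vial3 in the frame of bay between -0.062 and 0.062 m and z of vial3 in the frame of bay between -0.008 and 0.008 m and horizontal distance between cup and mat below 0.02 m and angle between cup's own z axis and vertical below 0.1 rad and height (world z) of cup below 0.008 m and linear speed of cup below 0.02 m/s and value of joint tray below 0.006 m and value of joint door below 0.015 rad and distance of crusher from where it was at the start of the episode below 0.03 m); the robot touches nothing.
It fails at once if the door is swung below 1.2 rad while the tray stands out more than 20 mm (it would strike the tray) (value of joint door below 1.2 rad and value of joint tray above 0.02 m).
It fails at once if the pill crusher is shifted by more than 30 mm (distance of crusher from where it was at the start of the episode above 0.03 m).
Of vial1, vial2, vial3 only 2 to 3 are there at a start; the rules pass over those that are not, and their reading is None.
Of pill1, pill2, pill3, pill4, pill5, pill6, pill7 only 4 to 7 are there at a start; the rules pass over those that are not, and their reading is None.
At some moment in a run one of vial1, vial2, vial3 may be knocked a few centimetres aside while the robot is not near it.
It also fails if it takes over 210 s, if anything falls off the work surface, if the arm or the gripper's body presses on something with over 40 N, if the wrist force passes 120 N, or if a joint passes its speed limit or range.

## Working session

There is one attempt and no reset: what is moved stays moved. The work goes in short steps, each a Python script; the robot and the scene stay as the last script left them, time stands still between calls to the robot, and variables do not carry over. Pictures are saved under pics/ and viewed, at most 14 in all, crops included, and the job is handed in when it is done.

```bash
ls; mkdir -p pics
python3 - <<'E'
from station import manip
import cv2,numpy as np
for n in("scene","top"):
    d=manip.get_image(n); cv2.imwrite(f"pics/{n}0.png",d["image"][:,:,::-1])
    print(n,d["fx"],d["fy"],d["cx"],d["cy"],[k for k in d]); print(np.round(d["extrinsics"],4).tolist())
print(manip.observe())
E
```

```text
pics
scene 471.0311038174084 471.0311038174084 320.9250504685538 245.60373322421182 ['image', 'fx', 'fy', 'cx', 'cy', 'extrinsics']
[[0.2497, -0.6759, 0.6934, 1.2433], [0.9683, 0.1685, -0.1843, -0.1569], [0.0077, 0.7174, 0.6966, 0.7757], [0.0, 0.0, 0.0, 1.0]]
top 460.9384775406943 460.9384775406943 323.0214392014113 234.8658150054927 ['image', 'fx', 'fy', 'cx', 'cy', 'extrinsics']
[[-0.001, 0.9852, -0.1713, 0.3882], [-1.0, 0.0004, 0.008, 0.0406], [0.0079, 0.1713, 0.9852, 1.247], [0.0, 0.0, 0.0, 1.0]]
{'time': 0.1, 'joints': array([-1.33051647,  0.59202199,  0.04830647,  1.60970577, -0.03329331,
        0.94267227, -0.03370465]), 'joint_vel': array([ 9.52461690e-04, -1.48934525e-03, -1.71352094e-03, -3.50804543e-03,
        1.82864175e-04,  7.36933446e-05, -1.09695652e-03]), 'joint_torque': array([ 4.91716317e-03, -5.49995542e+01,  1.55351277e+00, -1.98824555e+01,
        9.77242686e-03,  3.82214916e-03, -2.18272248e-06]), 'tool_pos': array([0.23727234, 0.68428829, 0.23025478]), 'eef_rot': array([ 1.66078016e-01,  9.86112108e-01, -9.95616414e-04, -1.07109323e-04]), 'wrist_force': array([-0.82782582, -0.48761237, -0.47657147]), 'ft_torque': array([ 0.02255594, -0.02949718,  0.02155704]), 'gripper_force': 0.0, 'gripper_width': 0.08566387117810187}
```

View pics/scene0.png

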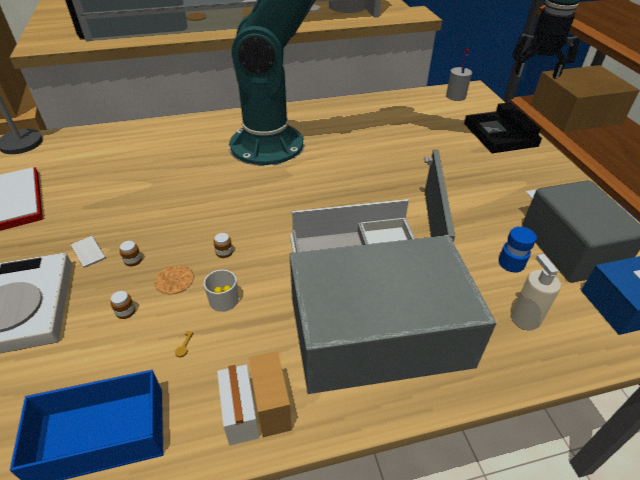

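View pics/top0.png

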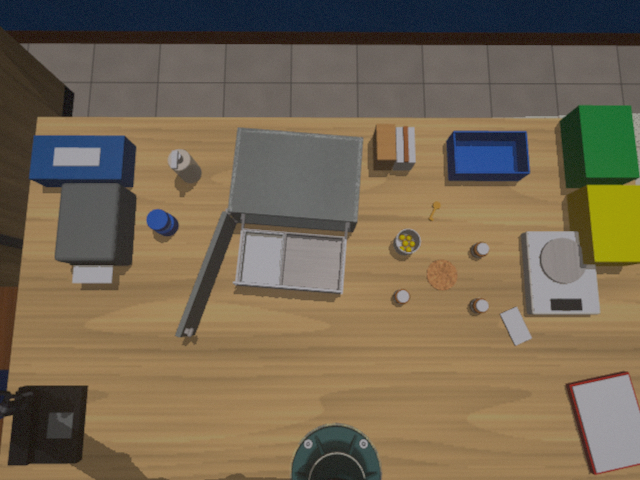

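The scene view shows three vials, the cup, mat, key, safe with the tray out and the door open. In the top view the vials are near (402,297), (482,250) and (481,306), the cup at (406,242), the mat at (441,274) and the crusher at (160,222). I'll enlarge the top view next.

```bash
cat > h.py <<'E'
from station import manip
import cv2,numpy as np
from scipy.spatial.transform import Rotation as R
def cam(n): return manip.get_image(n)
def px2w(d,u,v,z):
    T=d["extrinsics"]; r=T[:3,:3]@np.array([(u-d["cx"])/d["fx"],-(v-d["cy"])/d["fy"],-1]); o=T[:3,3]
    return o+r*(z-o[2])/r[2]
def w2px(d,p):
    T=d["extrinsics"]; q=T[:3,:3].T@(np.array(p)-T[:3,3]); return np.array([d["cx"]+d["fx"]*q[0]/-q[2],d["cy"]-d["fy"]*q[1]/-q[2]])
def crop(d,f,x0,y0,x1,y1,s): cv2.imwrite("pics/"+f,cv2.resize(d["image"][y0:y1,x0:x1,::-1],None,fx=s,fy=s,interpolation=cv2.INTER_CUBIC))
E
python3 - <<'E'
from h import *
d=cam("top")
crop(d,"c1.png",170,120,370,350,2.6)
a=d["image"][215:325,380:500]; crop(d,"c2.png",380,215,500,325,5)
E
```

```text
(no output)
```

View pics/c1.png

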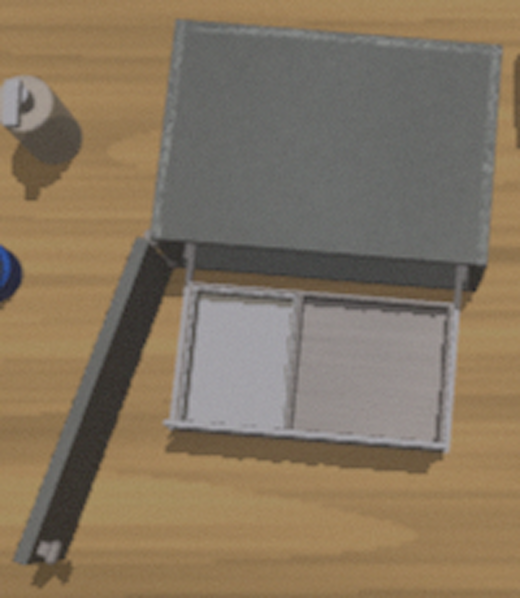

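View pics/c2.png

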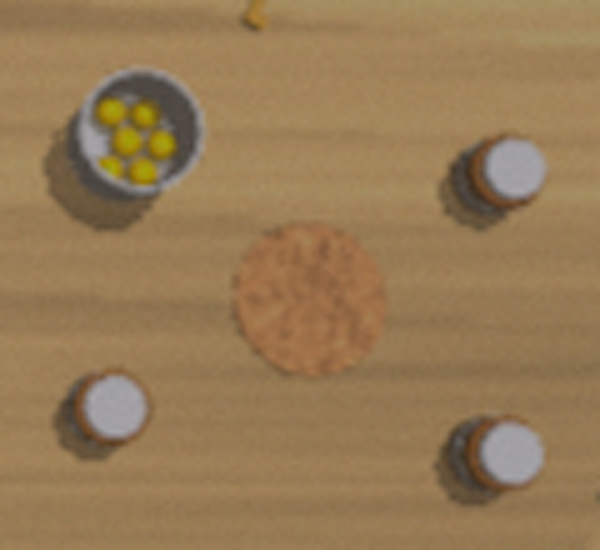

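Six boluses are visible in the cup. Crop readings, in full-image pixels: vial caps (402.6,296.4), (482.8,248.6), (482.4,305.6); cup rim (408.2,241.2); mat (442,274.8). The safe-top, panel and door corners come from crop 1.

Run:
```python
from h import *
d=cam("top")
f=lambda u,v,z:np.round(px2w(d,170+u/2.6,120+v/2.6,z),4)[:2]
for n,u,v,z in [("BL",178,20,.14),("BR",500,45,.14),("FR",484,264,.14),("FL",152,238,.14),("PL",168,427,.099),("PR",446,452,.099),("doorO1",137,238,.136),("doorO2",14,562,.136),("doorI1",157,240,.136),("doorI2",42,563,.136),("bayNR",440,438,.05),("bayBR",446,316,.046)]: print(n,f(u,v,z))
for n,u,v,z in [("v1",402.6,296.4,.048),("v2",482.8,248.6,.048),("v3",482.4,305.6,.048),("cup",408.2,241.2,.06),("mat",442,274.8,.003),("crush",158,221,.08)]: print(n,np.round(px2w(d,u,v,z),4))
```

```text
BL [0.8565 0.2459]
BR [ 0.8315 -0.0681]
FR [ 0.6139 -0.0496]
FL [0.6387 0.2638]
PL [0.4636 0.2505]
PR [ 0.4397 -0.0143]
doorO1 [0.6396 0.2788]
doorO2 [0.3396 0.3789]
doorI1 [0.6377 0.2598]
doorI2 [0.3387 0.3536]
bayNR [ 0.4557 -0.0108]
bayBR [ 0.5792 -0.018 ]
v1 [ 0.4354 -0.1746  0.048 ]
v2 [ 0.5601 -0.3899  0.048 ]
v3 [ 0.4117 -0.3799  0.048 ]
cup [ 0.5779 -0.1914  0.06  ]
mat [ 0.495  -0.2911  0.003 ]
crush [0.6272 0.4562 0.08  ]
```

```bash
cat >> h.py <<'E'
th=-0.082; X=np.array([np.cos(th),np.sin(th),0]); Y=np.array([-np.sin(th),np.cos(th),0]); Z=np.array([0,0,1.])
P=np.array([.4517,.1175,0]); H=np.array([.638,.265,0])
tr=lambda x,y,z: P+x*X+y*Y+z*Z          # tray frame: panel outer face middle, counter level (tray fully out)
BAY=tr(.075,-.055,.018); DISH=tr(.075,.076,.021)
def quat(az,g,roll=0,k=1):
    """tool z tilted g from straight down towards azimuth az, finger axis horizontal at roll 0, then roll about tool z"""
    h=np.array([np.cos(az),np.sin(az),0]); z=h*np.sin(g)-Z*np.cos(g); y=k*np.array([-h[1],h[0],0])
    return (R.from_matrix(np.c_[np.cross(y,z),y,z])*R.from_euler('z',roll)).as_quat()
zt=lambda q:R.from_quat(q).as_matrix()[:,2]
def caps(d,lo=(380,215),hi=(520,330)):
    s=cv2.cvtColor(d["image"],cv2.COLOR_RGB2HSV); m=((s[...,1]<60)&(s[...,2]>120)).astype(np.uint8)
    n,_,st,c=cv2.connectedComponentsWithStats(m)
    return [(c[i],st[i,4],px2w(d,*c[i],.048)) for i in range(1,n) if 80<st[i,4]<230 and lo[0]<c[i][0]<hi[0] and lo[1]<c[i][1]<hi[1] and max(st[i,2:4])<20]
E
python3 - <<'E'
from h import *
d=cam("top")
for c in caps(d): print(np.round(c[0],1),c[1],np.round(c[2],4))
s=cam("scene")
for n,p in dict(v1=[.4354,-.1746,.048],v2=[.5601,-.3899,.048],v3=[.4117,-.3799,.048],cup=[.5779,-.1914,.06],mat=[.495,-.2911,.003],PL=tr(0,.135,.099),PR=tr(0,-.135,.099)).items(): print(n,np.round(w2px(s,p)))
def ik(n,p,q):
    j=manip.inverse_kinematics(p,q); print(n,None if j is None else np.round(j,2))
for k in(1,-1):
    print("k",k)
    for n,p in dict(v1=[.4354,-.1746,.012],v2=[.5601,-.3899,.012],v3=[.4117,-.3799,.012],b1=BAY+[0,0,.012],b2=BAY+.05*Y+[0,0,.012]).items(): ik(n,p,quat(th+np.pi/2*k,0))
    az=np.arctan2(-.191,.578)
    for g in(50,60,):
        q=quat(az,np.radians(g),0,k); c=np.array([.5779,-.1914,.04]); ik(f"cup{g}",c+.022*zt(q),q); ik("back",c-.1*zt(q),q)
        q=quat(-.53,np.radians(g),0,k); ik("mat",np.array([.495,-.291,.043])+.022*zt(q),q)
    for g in(0,30,60,70,80):
      for r in(np.pi,-np.pi):
        for a in (th,.3):
            q=quat(a,np.radians(g),r,k); ik(f"pour{g} {r:.1f} {a}",DISH+.02*X+[0,0,.1]+.022*zt(q),q)
E
```

```text
[482.6 248.2] 114 [ 0.5611 -0.3896  0.048 ]
[402.5 296. ] 127 [ 0.4364 -0.1744  0.048 ]
[482.2 305.3] 123 [ 0.4125 -0.3794  0.048 ]
v1 [222. 236.]
v2 [119. 296.]
v3 [127. 245.]
cup [220. 280.]
mat [174. 278.]
PL [406. 198.]
PR [290. 210.]
k 1
v1 [ 0.66  0.73 -0.51  2.28  1.06  0.38  2.3 ]
v2 [ 0.92  0.89 -0.58  1.8   0.74  0.69  2.97]
v3 [ 0.94  0.75 -0.39  2.09  0.68  0.43  3.08]
b1 [ 0.03  0.69 -0.31  2.17  0.57  0.37  2.31]
b2 [-0.05  0.69 -0.32  2.14  0.56  0.39  2.24]
cup50 [ 0.97  1.25 -1.08  2.43  2.62  1.34 -0.54]
back None
mat None
cup60 [ 0.99  1.4  -1.08  2.47  2.86  1.56 -0.5 ]
back None
mat None
pour0 3.1 -0.082 [-0.83  0.69  0.63  2.04 -0.69  0.63 -1.38]
pour0 3.1 0.3 [-0.79  0.67  0.57  2.04 -0.63  0.6  -1.06]
pour0 -3.1 -0.082 [-0.83  0.69  0.63  2.04 -0.69  0.63 -1.38]
pour0 -3.1 0.3 [-0.79  0.67  0.57  2.04 -0.63  0.6  -1.06]
pour30 3.1 -0.082 [-0.44  0.57 -0.14  2.32  2.01  0.41  2.12]
pour30 3.1 0.3 [-0.05  0.61 -0.51  2.34  2.26  0.43  2.39]
pour30 -3.1 -0.082 [-0.44  0.57 -0.14  2.32  2.01  0.41  2.12]
pour30 -3.1 0.3 [-0.05  0.61 -0.51  2.34  2.26  0.43  2.39]

[... 728 characters left out ...]
  0.52  1.1 ]
pour0 3.1 0.3 [-0.35  0.6  -0.07  2.02  0.08  0.53  1.39]
pour0 -3.1 -0.082 [-0.41  0.6   0.01  2.03 -0.01  0.52  1.1 ]
pour0 -3.1 0.3 [-0.35  0.6  -0.07  2.02  0.08  0.53  1.39]
pour30 3.1 -0.082 [ 0.2   0.83 -1.07  2.29  1.78  1.01 -0.63]
pour30 3.1 0.3 [ 0.32  0.82 -1.07  2.32  1.94  0.79 -0.32]
pour30 -3.1 -0.082 [ 0.2   0.83 -1.07  2.29  1.78  1.01 -0.63]
pour30 -3.1 0.3 [ 0.32  0.82 -1.07  2.32  1.94  0.79 -0.32]
pour60 3.1 -0.082 None
pour60 3.1 0.3 None
pour60 -3.1 -0.082 None
pour60 -3.1 0.3 None
pour70 3.1 -0.082 None
pour70 3.1 0.3 None
pour70 -3.1 -0.082 None
pour70 -3.1 0.3 None
pour80 3.1 -0.082 None
pour80 3.1 0.3 None
pour80 -3.1 -0.082 None
pour80 -3.1 0.3 None
```

Run:
```python
from h import *
ik=manip.inverse_kinematics
C=np.array([.578,-.191,.04]); M=np.array([.495,-.291,.043]); D=DISH+[0,0,.1]
for g in(50,60,70):
  for a in range(-180,180,20):
    out=[]
    for p in(C,C+1j*0,M,D):
      for k in(1,-1):
        q=quat(np.radians(a),np.radians(g),0,k); out.append(ik(np.real(p)+.022*zt(q),q) is not None)
    o="".join("x" if v else "." for v in out)
    q=[quat(np.radians(a),np.radians(g),0,k) for k in(1,-1)]
    b="".join("x" if ik(C-.08*zt(v),v) is not None else "." for v in q)
    print(g,a,"cup",o[:2],"back",b,"mat",o[4:6],"dish",o[6:])
```

```text
50 -180 cup xx back xx mat xx dish xx
50 -160 cup xx back xx mat xx dish xx
50 -140 cup xx back xx mat xx dish xx
50 -120 cup xx back xx mat xx dish xx
50 -100 cup xx back xx mat xx dish xx
50 -80 cup xx back xx mat xx dish xx
50 -60 cup xx back xx mat xx dish xx
50 -40 cup xx back .. mat .x dish xx
50 -20 cup xx back .. mat .x dish xx
50 0 cup xx back .. mat xx dish ..
50 20 cup xx back xx mat xx dish ..
50 40 cup xx back xx mat xx dish ..
50 60 cup xx back xx mat xx dish xx
50 80 cup xx back xx mat xx dish xx
50 100 cup xx back xx mat xx dish xx
50 120 cup xx back xx mat xx dish xx
50 140 cup xx back xx mat xx dish xx
50 160 cup xx back xx mat xx dish xx
60 -180 cup xx back xx mat xx dish xx
60 -160 cup xx back xx mat xx dish xx
60 -140 cup xx back xx mat xx dish xx
60 -120 cup xx back xx mat xx dish xx
60 -100 cup xx back xx mat xx dish xx
60 -80 cup xx back xx mat xx dish xx
60 -60 cup xx back xx mat xx dish xx
60 -40 cup xx back .. mat .. dish xx
60 -20 cup xx back .. mat .. dish xx
60 0 cup xx back .. mat xx dish ..
60 20 cup xx back xx mat xx dish ..
60 40 cup xx back xx mat x
[... 194 characters left out ...]
0 160 cup xx back xx mat xx dish xx
70 -180 cup xx back .. mat xx dish xx
70 -160 cup xx back xx mat xx dish xx
70 -140 cup xx back xx mat xx dish xx
70 -120 cup xx back xx mat xx dish xx
70 -100 cup xx back xx mat xx dish xx
70 -80 cup xx back xx mat xx dish xx
70 -60 cup xx back xx mat xx dish xx
70 -40 cup xx back .. mat .. dish xx
70 -20 cup xx back .. mat .. dish xx
70 0 cup xx back .. mat xx dish ..
70 20 cup xx back xx mat xx dish ..
70 40 cup xx back xx mat xx dish ..
70 60 cup xx back xx mat xx dish xx
70 80 cup xx back xx mat xx dish xx
70 100 cup xx back xx mat xx dish xx
70 120 cup xx back xx mat xx dish xx
70 140 cup xx back xx mat xx dish xx
70 160 cup xx back .. mat xx dish xx
```

```bash
cat >> h.py <<'E'
QV=quat(th-np.pi/2,0)
def pickvial(x,y):
    manip.move_ptp([x,y,.16],QV); manip.move_straight([x,y,.012],.12)
    manip.grab(); o=manip.observe(); print("w",o["gripper_width"],o["gripper_force"])
    manip.move_straight([x,y,.20],.2)
def placevial(by):
    p=BAY+by*Y
    manip.move_ptp(p+[0,0,.18],QV); manip.move_straight(p+[0,0,.045],.15)
    hit=manip.move_straight(p+[0,0,.011],.03,threshold=4); print("hit",hit,manip.observe()["tool_pos"]-p)
    manip.ungrasp(); manip.move_straight(p+[0,0,.20],.15)
E
python3 - <<'E'
from h import *
manip.ungrasp()
pickvial(.4362,-.1745); placevial(.05)
d=cam("top"); print(manip.observe()["time"])
for c in caps(d,(200,200)): print(np.round(c[0],1),c[1],np.round(c[2],4))
cv2.imwrite("pics/t1.png",d["image"][:,:,::-1])
E
```

```text
w 0.038187126837438995 59.627700448036194
hit True [-5.06839246e-05 -1.11390598e-04  1.26112159e-02]
11.75
[482.5 248.3] 117 [ 0.5609 -0.3893  0.048 ]
[482.  305.3] 126 [ 0.4125 -0.3789  0.048 ]
```

View pics/t1.png

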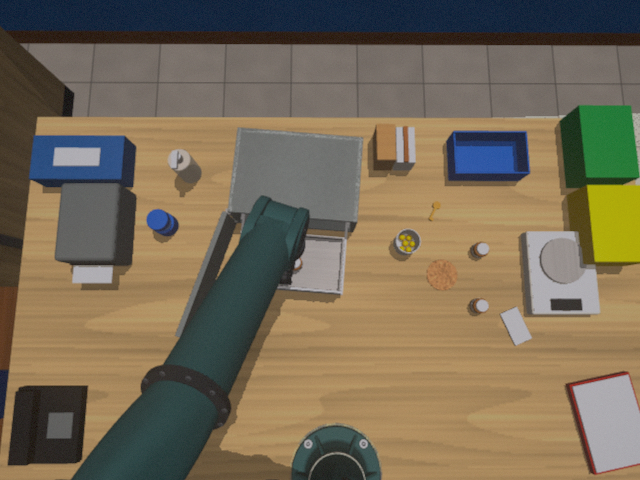

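The first vial's cap shows at about (297,263) in the bay, and the other two haven't moved. I'll place those next, re-locating each one before picking it.

Run:
```python
from h import *
pickvial(.4125,-.3792); placevial(0)
manip.move_ptp([.50,-.20,.30],QV)
L=caps(cam("top")); print(L)
c=[c for c in L if c[2][1]<-.25] or L
if len(c)==1:
    pickvial(*c[0][2][:2]); placevial(-.05)
manip.move_ptp([.50,-.35,.30],QV)
d=cam("top"); print(manip.observe()["time"])
for c in caps(d,(200,200)): print(np.round(c[0],1),np.round(c[2],4))
crop(d,"t2.png",220,200,500,320,2.8)
```

```text
w 0.038333120232912854 59.961681962013245
hit True [-1.06749518e-04 -6.56940606e-05  1.25862120e-02]
[]
23.975
[482.5 248.3] [ 0.5609 -0.3893  0.048 ]
```

View pics/t2.png

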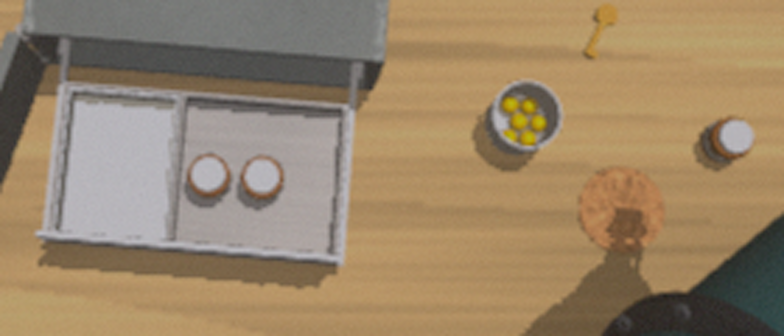

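Two vials stand upright in the bay, with caps at crop (208,175) and (261,176). The third hasn't moved. Six boluses show in the cup.

Run:
```python
from h import *
pickvial(.5607,-.3894); placevial(-.05)
az=th+np.pi/2
C=np.array([.5779,-.1914,.04])
g=np.radians(60)
ik=manip.inverse_kinematics
for k in(1,-1):
    q=quat(az,g,0,k); print(k,np.round(ik(C-.08*zt(q),q),2))
    for G in(0,30,60,70,80):
        for r in (0,np.pi):
            p=DISH+[0,0,.13]; q=quat(az,np.radians(G),r,k); j=ik(p+.022*zt(q),q); print("  dish",G,round(r,1),None if j is None else np.round(j,2))
print(manip.observe()["time"])
```

```text
w 0.03812559338267228 60.36473035812378
hit True [-1.54360411e-04 -4.83200091e-05  1.25432054e-02]
1 [ 0.18  1.29  0.99  1.64 -1.29  2.04 -1.58]
  dish 0 0 [-0.41  0.53 -0.01  2.05  0.01  0.56  2.64]
  dish 0 3.1 [-0.97  0.68  0.81  2.07 -0.77  0.71  0.27]
  dish 30 0 [-0.93  1.06  1.3   2.19 -1.53  1.54 -2.04]
  dish 30 3.1 [-0.45  0.6   0.39  2.17 -1.28  0.76  0.9 ]
  dish 60 0 [-0.    0.75  0.05  2.2  -1.52  1.08 -1.79]
  dish 60 3.1 [-0.05  0.76  0.11  2.2  -1.53  1.12  1.36]
  dish 70 0 [ 0.17  0.84 -0.14  2.19 -1.51  1.12 -1.7 ]
  dish 70 3.1 [ 0.17  0.84 -0.14  2.19 -1.51  1.12  1.44]
  dish 80 0 [ 0.2   0.94 -0.14  2.17 -1.52  1.29 -1.62]
  dish 80 3.1 [ 0.2   0.94 -0.14  2.17 -1.52  1.29  1.52]
-1 [ 0.5   1.03  0.35  1.62 -0.98  1.58  1.3 ]
  dish 0 0 [-0.97  0.68  0.81  2.07 -0.77  0.71  0.27]
  dish 0 3.1 [-0.41  0.53 -0.01  2.05  0.01  0.56  2.64]
  dish 30 0 [-0.45  0.6   0.39  2.17 -1.28  0.76  0.9 ]
  dish 30 3.1 [-0.93  1.06  1.3   2.19 -1.53  1.54 -2.04]
  dish 60 0 [-0.05  0.76  0.11  2.2  -1.53  1.12  1.36]
  dish 60 3.1 [-0.    0.75  0.05  2.2  -1.52  1.08 -1.79]
  dish 70 0 [ 0.17  0.84 -0.14  2.19 -1.51  1.12  1.44]
  dish 70 3.1 [ 0.17  0.84 -0.14  2.19 -1.51  1.12 -1.7 ]
  dish 80 0 [ 0.2   0.94 -0.14  2.17 -1.52  1.29  1.52]
  dish 80 3.1 [ 0.2   0.94 -0.14  2.17 -1.52  1.29 -1.62]
33.0667
```

Run:
```python
from h import *
az=th+np.pi/2; g=np.radians(60); q=quat(az,g,0,-1); z=zt(q)
C=np.array([.5779,-.1914,.04])
manip.move_ptp(C-.09*z+[0,0,.12],q); manip.move_straight(C-.09*z,.15)
d=cam("top")
print([np.round(c[2],3) for c in caps(d,(200,200))])
manip.move_straight(C+.022*z,.08); manip.grab(); o=manip.observe(); print(o["gripper_width"],o["gripper_force"])
manip.move_straight(C+.022*z+[0,0,.17],.12)
D=DISH+.02*X+.02*Y+.022*z
try: manip.move_straight(D+[0,0,.22],.12)
except manip.MotionError as e: print(e); manip.move_ptp(D+[0,0,.22],q)
manip.move_straight(D+[0,0,.12],.1)
o=manip.observe(); print(o["time"],o["gripper_width"],np.round(o["joints"],2))
d=cam("scene"); e=cam("top"); cv2.imwrite("pics/p1.png",cv2.hconcat([cv2.resize(x["image"][120:360,200:500,::-1],None,fx=1.33,fy=1.33) for x in(d,e)]))
```

```text
[]
0.06291175691690211 65.33147405835204
43.475 0.062314047266671106 [ 0.02  0.78 -0.04  2.15 -1.53  1.02  1.33]
```

View pics/p1.png

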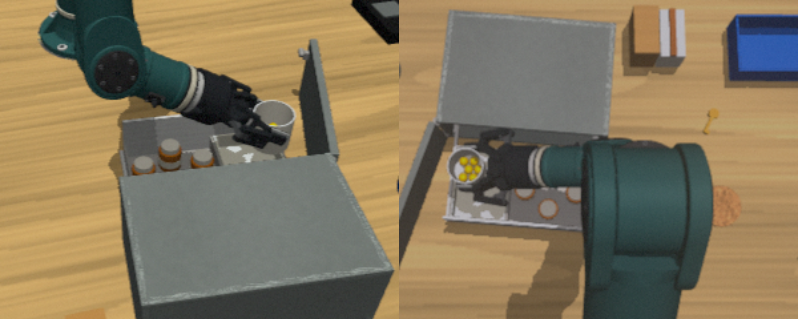

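The cup is held upright over the dish with six boluses in it. The middle vial seems to have been nudged toward the panel, so I'll check that after pouring. Next I roll joint 7 to pour.

Run:
```python
from h import *
j=np.array(manip.observe()["joints"]); j0=j.copy()
for r in (80,100,110,118,126,134,142,150,160,170,179):
    j[6]=j0[6]-np.radians(r); manip.goto_joints(j); 
manip.sleep(.5)
az=th+np.pi/2
d=cam("scene"); e=cam("top"); print(manip.observe()["time"])
cv2.imwrite("pics/p2.png",cv2.hconcat([cv2.resize(x["image"][120:360,200:500,::-1],None,fx=1.33,fy=1.33) for x in(d,e)]))
```

```text
48.3
```

View pics/p2.png

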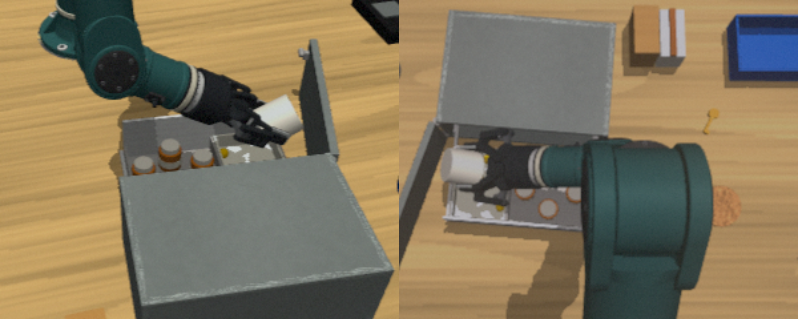

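The cup is tipped well past horizontal and boluses show in the dish near (500,208). I'll tilt it further to empty it, then stand it upright, lift it and look.

Run:
```python
from h import *
az=th+np.pi/2
p=DISH+.02*X+.02*Y+[0,0,.125]
try:
    q=quat(az,np.radians(72),-np.radians(179),-1); manip.move_straight(p+.022*zt(q),.05,attitude=q); manip.sleep(.5)
    q=quat(az,np.radians(60),-np.radians(179),-1); manip.move_straight(p+.022*zt(q),.05,attitude=q)
except manip.MotionError as e: print(e)
j=np.array(manip.observe()["joints"]); print(j)
j[6]+=np.radians(179); manip.goto_joints(j)
q=quat(az,np.radians(60),0,-1); z=zt(q); 
manip.move_straight(manip.observe()["tool_pos"]+[0,0,.10],.12,attitude=q)
M=np.array([.495,-.2911,.043])+.022*z
try: manip.move_straight(M+[0,0,.17],.15)
except manip.MotionError as e: print(e); manip.move_ptp(M+[0,0,.17],q)
d=cam("scene"); e=cam("top"); print(manip.observe()["time"],manip.observe()["gripper_width"])
print([(np.round(c[0],1),np.round(c[2],3)) for c in caps(e,(200,200))])
crop(e,"p3.png",220,190,480,330,3)
```

```text
[ 0.09971942  0.76922685 -0.14592145  2.15025237 -1.49849179  0.94553372
 -1.85553899]
56.7417 0.06239762718801403
[]
```

View pics/p3.png

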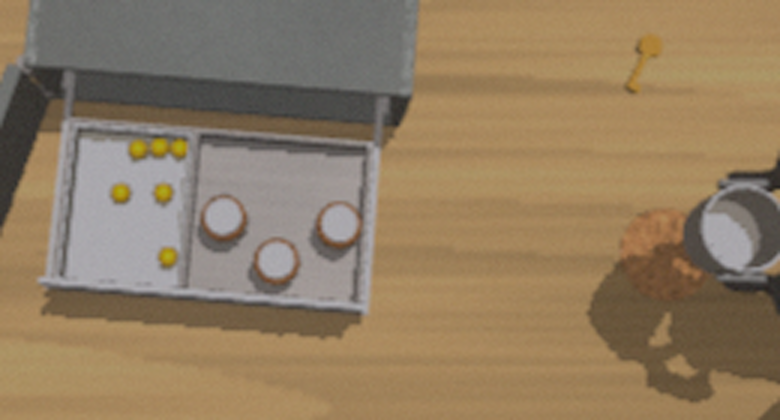

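All six boluses are in the dish and the cup is empty. The vials are upright, with caps at crop (223,217), (276,260) and (339,222). The middle one was displaced, so I'll compute its place in the bay after setting the cup down.

Run:
```python
from h import *
az=th+np.pi/2; q=quat(az,np.radians(60),0,-1); z=zt(q)
M=np.array([.495,-.2911,.043])+.022*z
manip.move_straight(M+[0,0,.02],.1)
print(manip.move_straight(M-[0,0,.003],.02,threshold=4),manip.observe()["tool_pos"]-M)
manip.ungrasp(); manip.move_straight(M-.1*z,.08)
manip.move_straight(M-.1*z+[0,0,.12],.15); manip.move_ptp([.45,-.5,.35],QV)
e=cam("top"); crop(e,"p4.png",220,190,480,330,3); print(manip.observe()["time"])
for u,v in((223,217),(276,260),(339,222)):
    w=px2w(e,220+u/3,190+v/3,.066)-BAY; print(w@X,w@Y)
```

```text
True [-0.00011794  0.00022261  0.00064493]
62.9
-0.004117753650393905 0.04821324637902533
-0.03712646649102972 -0.00021006572836534495
-0.0002749738715486758 -0.051283428823552704
```

View pics/p4.png

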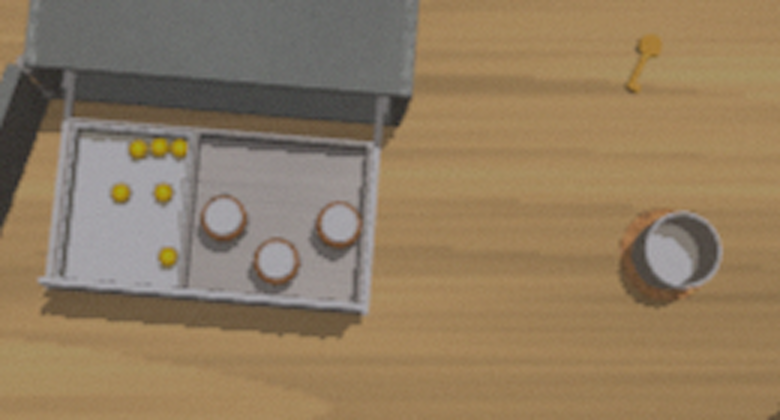

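Run:
```python
from h import *
e=cam("top"); 
print(px2w(e,220+681/3,190+251/3,.063),px2w(e,442,274.8,.003))
s=cam("scene"); print(w2px(s,[.495,-.2911,.063]))
crop(s,"p5.png",120,180,300,340,3.3)
ik=manip.inverse_kinematics
for g in(0,20,30,40):
  for k in (1,-1):
    q=quat(th,np.radians(g),0,k)
    print(g,k,[ik(P+a*X+[0,0,.075],q) is not None for a in(-.05,-.02,0,.06,.12,.18)])
for a in np.arange(1.85,-.03,-.2):
    u=R.from_rotvec([0,0,-a]).apply(-Y); n=R.from_rotvec([0,0,-a]).apply(-X)
    p=H+.25*u+.03*n+[0,0,.09]; print(round(a,2),np.round(p,3),[ik(p,quat(np.arctan2(-n[1],-n[0]),0,0,k)) is not None for k in(1,-1)],ik(p,quat(0,0,0,1)) is not None,ik(p,quat(0,0,0,-1)) is not None)
```

```text
[ 0.49276111 -0.28814277  0.063     ] [ 0.49499589 -0.29110864  0.003     ]
[167.69562376 258.98907502]
0 1 [True, True, True, True, True, True]
0 -1 [True, True, True, True, True, True]
20 1 [False, False, True, True, True, True]
20 -1 [False, False, True, True, True, True]
30 1 [False, False, False, True, True, True]
30 -1 [False, False, False, True, True, True]
40 1 [False, False, False, False, True, True]
40 -1 [False, False, False, False, True, True]
1.85 [0.415 0.381 0.09 ] [True, True] True True
1.65 [0.396 0.335 0.09 ] [True, True] True True
1.45 [0.387 0.285 0.09 ] [True, True] True True
1.25 [0.388 0.235 0.09 ] [True, True] True True
1.05 [0.399 0.186 0.09 ] [True, True] True True
0.85 [0.419 0.14  0.09 ] [True, True] True True
0.65 [0.449 0.099 0.09 ] [True, True] True True
0.45 [0.485 0.065 0.09 ] [True, True] True True
0.25 [0.528 0.038 0.09 ] [True, True] True True
0.05 [0.575 0.021 0.09 ] [True, True] True True
```

View pics/p5.png

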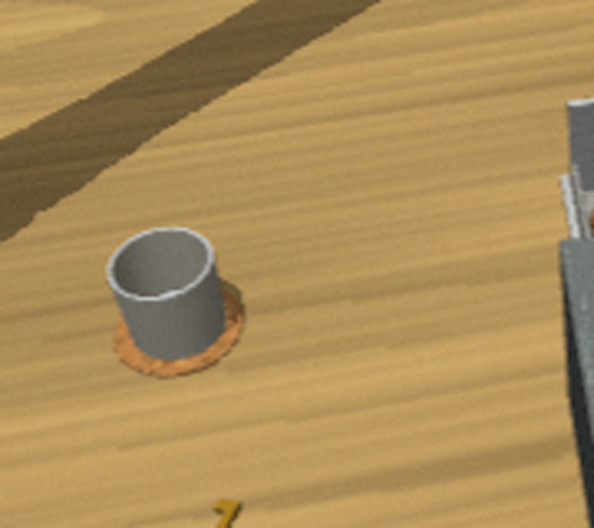

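The cup stands upright on the mat, within 4 mm of its centre, and the vials are inside the bay limits. Next I push the tray home.

Run:
```python
from h import *
manip.grab(); q=quat(th,0,0,1)
if True:
    manip.move_ptp(P-.05*X+[0,0,.22],q); manip.move_straight(P-.05*X+[0,0,.085],.12)
print(manip.move_straight(P-.02*X+[0,0,.085],.05,threshold=15))
h=manip.move_straight(P+.19*X+[0,0,.085],.06,threshold=15); o=manip.observe()
print(h,(o["tool_pos"]-P)@X,o["wrist_force"],o["time"])
manip.move_straight(P-.05*X+[0,0,.085],.15); manip.move_straight(P-.05*X+[0,0,.25],.15)
manip.move_ptp([.42,-.3,.32],q)
e=cam("top"); crop(e,"p6.png",170,120,370,350,2.6)
```

```text
False
True 0.1603084288417124 [-0.1216353   0.75413248 -0.32573781] 70.7333
```

View pics/p6.png

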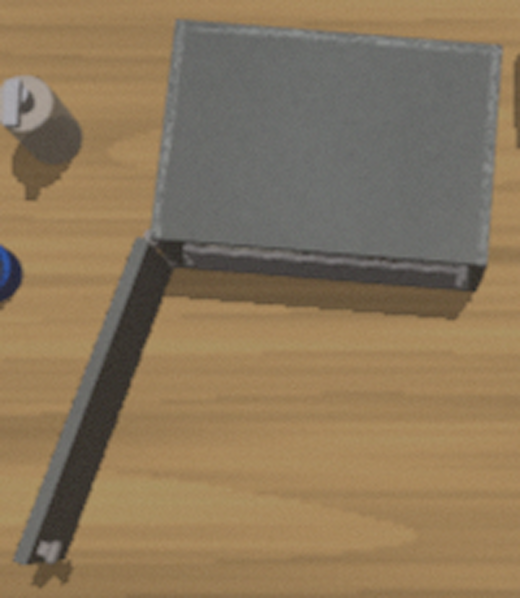

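The tray looks nearly home, with the panel just inside the safe. I'll push again to confirm it is on the end stop.

Run:
```python
from h import *
q=quat(th,0,0,1)
manip.move_ptp(P-.05*X+[0,0,.25],q); manip.move_straight(P+.06*X+[0,0,.085],.15); manip.move_straight(P+.14*X+[0,0,.085],.1)
h=manip.move_straight(P+.2*X+[0,0,.085],.03,threshold=25); o=manip.observe()
print(h,(o["tool_pos"]-P)@X,o["wrist_force"],o["time"])
manip.sleep(.3); o=manip.observe(); print((o["tool_pos"]-P)@X,o["wrist_force"])
manip.move_straight(P+.05*X+[0,0,.085],.15); manip.move_straight(P+.05*X+[0,0,.25],.15)
e=cam("top");f=lambda u,v:(px2w(e,170+u/2.6,120+v/2.6,.099)-P)@X
print(f(325,258),f(325,263),f(325,253))
```

```text
True 0.1592392545708224 [-0.30651736 -0.00431772 -0.25858816] 80.3167
0.15871759732721427 [-0.28617669 -0.69684949  0.52092838]
0.17704895849700333 0.17208261338589464 0.18202255176377535
```

Run:
```python
from h import *
e=cam("top"); g=cv2.cvtColor(e["image"],cv2.COLOR_RGB2GRAY)
print(np.round(g[208:236,285:305].mean(1)).astype(int))
q=quat(th,np.radians(30),0,1)
manip.move_ptp(P+.10*X+[0,0,.25],q); manip.move_straight(P+.10*X+[0,0,.07],.12)
h=manip.move_straight(P+.2*X+[0,0,.07],.03,threshold=25); o=manip.observe()
print(h,(o["tool_pos"]-P)@X,o["wrist_force"],o["time"])
manip.move_straight(P+.10*X+[0,0,.07],.12); manip.move_straight(P+.08*X+[0,0,.25],.15)
manip.move_ptp([.42,-.3,.32],quat(th,0,0,1))
e=cam("top"); g=cv2.cvtColor(e["image"],cv2.COLOR_RGB2GRAY)
print(np.round(g[208:236,285:305].mean(1)).astype(int)); crop(e,"p7.png",230,195,370,245,5.6)
for v in range(214,226,2): print(v,round((px2w(e,295,v,.099)-P)@X,4),round((px2w(e,295,v,.14)-P)@X,4))
```

```text
[95 93 92 91 89 88 87 86 85 72 70 79 83 74 66 67 67 67 68 67 70 73 73 73
 74 74 72 71]Traceback (most recent call last):
  File "<stdin>", line 5, in <module>
station.MotionError: the arm cannot follow that straight line within its joint ranges
```

Run:
```python
from h import *
ok=False
for g in(30,25,20,15):
  for a in(.12,.10,.08):
    q=quat(th,np.radians(g),0,1)
    try:
        manip.move_ptp(P+a*X+[0,0,.18],q); manip.move_straight(P+a*X+[0,0,.07],.12); ok=True; break
    except manip.MotionError as e: pass
  if ok: break
print(ok,g,a)
if ok:
    h=manip.move_straight(P+.2*X+[0,0,.07],.03,threshold=25); o=manip.observe()
    print(h,(o["tool_pos"]-P)@X,o["time"])
    manip.move_straight(P+a*X+[0,0,.07],.12); manip.move_straight(P+a*X+[0,0,.18],.15)
manip.move_ptp([.42,-.3,.32],quat(th,0,0,1))
e=cam("top"); g=cv2.cvtColor(e["image"],cv2.COLOR_RGB2GRAY)
print(np.round(g[208:236,285:305].mean(1)).astype(int)); crop(e,"p7.png",230,195,370,245,5.6)
for v in range(214,226,2): print(v,round((px2w(e,295,v,.099)-P)@X,4),round((px2w(e,295,v,.14)-P)@X,4))
```

```text
True 30 0.12
True 0.17253269153336687 87.3833
[110 110 109 110 110 109 108 109  97  76  67  66  65  66  66  65  68  70
  67  71  83  88  92  93  92  89  87  87]
214 0.1906 0.1818
216 0.1854 0.1768
218 0.1802 0.1718
220 0.1751 0.1668
222 0.1699 0.1618
224 0.1647 0.1568
```

View pics/p7.png

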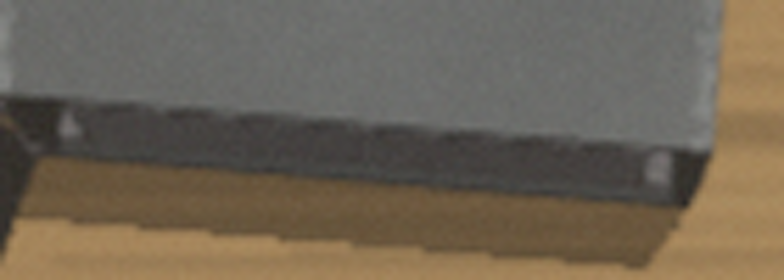

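The door-side view now shows the panel fully inside the safe. The earlier stop was the fingers meeting the roof edge, and the tilted push sent the tray home. Next, the door.

```bash
cat > door.py <<'E'
from h import *
def pose(a,off,z,k,r=.25):
    ro=R.from_rotvec([0,0,-a]); u=ro.apply(-Y); n=ro.apply(-X)
    return H+r*u+off*n+[0,0,z], quat(np.arctan2(-n[1],-n[0]),0,0,k)
k=-1
p,q=pose(1.81,.09,.30,k); manip.move_ptp(p,q); print(np.round(manip.observe()["joints"],2))
p,q=pose(1.81,.09,.085,k); manip.move_straight(p,.15)
for a in np.arange(1.75,.1,-.12):
    p,q=pose(a,.027,.085,k)
    try: manip.move_straight(p,.12,attitude=q)
    except manip.MotionError as e: print(a,e); manip.move_ptp(p,q)
for a in(.08,.04):
    p,q=pose(a,.027,.085,k); manip.move_straight(p,.06,attitude=q)
p,q=pose(-.06,.027,.085,k); print(manip.move_straight(p,.03,attitude=q,threshold=25)); o=manip.observe()
v=o["tool_pos"]-H; print("offset",v@X,v@Y,o["wrist_force"],o["time"])
p,q=pose(0,.12,.085,k); manip.move_straight(p,.1,attitude=q); manip.move_straight(p+[0,0,.2],.15)
manip.move_ptp([.42,-.3,.32],quat(th,0,0,1))
e=cam("top"); s=cam("scene")
cv2.imwrite("pics/p8.png",cv2.vconcat([cv2.resize(e["image"][120:350,150:500,::-1],None,fx=1.3,fy=1.3),cv2.resize(s["image"][140:350,200:550,::-1],None,fx=1.3,fy=1.3)]))
E
python3 door.py
```

```text
[-0.14  0.57 -1.07  1.78  0.55  1.13  1.43]
0.18999999999999861 the arm cannot follow that straight line within its joint ranges
True
offset -0.02865587335832377 -0.25198383513226424 [ 0.75799684 -0.13438746  1.09636122] 105.2333
```

View pics/p8.png

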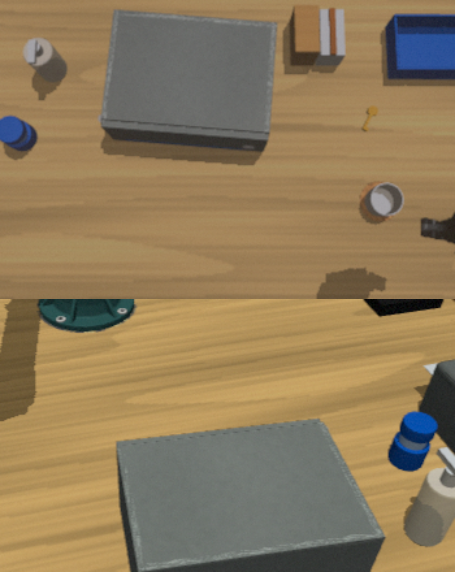

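The door looks shut and flush, and the cup and crusher are undisturbed. I'll give it one confirming push before handing in.

Run:
```python
from h import *
q=quat(th,0,0,-1); p=lambda o:H-.27*Y-o*X+[0,0,.085]
manip.move_ptp(p(.12)+[0,0,.2],q); manip.move_straight(p(.12),.15); manip.move_straight(p(.05),.08)
h=manip.move_straight(p(.0),.02,threshold=30); v=manip.observe()["tool_pos"]-H; print(h,v@X)
manip.move_straight(p(.12),.1); manip.move_straight(p(.12)+[0,0,.2],.15)
print(manip.observe()["time"]); print(manip.sign_off())
```

```text
True -0.02880358816578384
120.2083
the job is handed in; nothing more can be done
None
```

I handed the job in at about 120 s, and no pass or fail result came back: six boluses in the dish, three vials upright in the bay, the cup upright on the mat, the tray pushed home and the door shut, with the crusher never touched. The final confirming push found the door firm at the same position, within about 0.2 mm.

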